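# Slide a bronze spacer along the rail into the corner pocket of a drilling fixture

## Task

Get the blue-marked bronze spacer on the drilling fixture ready for clamping: with the fingertips push it flat against the long rail first, then slide it along the rail into the corner pocket until it is fully home, one long side flush with the rail and its leading end flush with the end stop. Keep it flat on the plate all the way, never picked up, leave the loose things around it undisturbed, and take the hand away when it is seated.

Things in the scene. Friction and masses are not known exactly. Their poses are not given: they have to be found in the camera images.
- fixture: Drilling fixture bolted to the bench, at a different place and yaw each time: steel plate 180 mm (x) by 340 mm (y), 20 mm thick, carrying a rail, an end stop, a front guide and an open toggle clamp. Origin at the centre of its underside, z up; the fixture offsets given here are in this frame. Rail, end stop and guide form a corner pocket 52 mm wide, open only towards -y and upwards.
- pocket_home (a point): Point on the plate's top (20 mm above the bench) at fixture x = 26, y = 59 mm, axes as the fixture's: the centre of the spacer's underside lies here, its axes parallel to these, when it is fully home. +x points to the rail, whose face is 24 mm away; +y to the end stop, whose face is 36 mm away.
- rail_middle (a point): Middle of the upper front edge of the long dark rail (fixture x = 50, y = -25.5 mm, 34 mm above the bench), axes as the fixture's. The rail runs along y from fixture y = -160 to 109 mm, its working face looks to -x; 16 mm thick, 14 mm above the plate.
- stop_middle (a point): Middle of the upper edge of the end stop's working face (fixture x = 24, y = 95 mm, 34 mm above the bench), axes as the fixture's. The face looks to -y; the stop is 14 mm thick (y = 95 to 109), 14 mm above the plate, and reaches from the rail to x = -14 mm. Beyond it (y = 116 to 237 mm, x about 26) a toggle clamp with a red handle stands fixed and open, up to 120 mm high; it is not used.
- guide_mouth (a point): Tip of the front guide at the pocket's mouth (fixture x = -8, y = 57 mm, 32 mm above the bench), axes as the fixture's. The guide is 12 mm thick (x = -14 to -2), 12 mm above the plate, and runs parallel to the rail from here to the end stop; a slanted lead-in goes on from here to y = 45 mm, flaring away from the rail.
- spacer: Bronze spacer blank to be seated: block 48 mm (its x) by 72 mm (its y), 16 mm high, about 0.45 kg, a blue patch with a white cross on top; origin at the centre of its underside. Starts flat on the plate, clear of the rail, 95 to 175 mm short of home, its long side within 25 degrees of the rail. Slides with ordinary, varying friction. When home its last 25 mm stick out of the pocket's mouth.
- bush_large: Loose steel drill bush with a collar, 28 mm across, 26 mm high, standing on the plate in front of the guide, at about fixture x = -58, y = 60 mm; origin at the centre of its underside. Leave alone.
- bush_small: Smaller loose drill bush, 22 mm across, 24 mm high, standing on the plate at about fixture x = -60, y = 112 mm; origin at the centre of its underside. Leave alone.
- handbell: Small bronze bell standing mouth down on the bench, 90 mm across, 83 mm high; origin at the centre of its underside. Leave alone.
- dye_jar: Amber jar with a black lid, 48 mm across, 62 mm high, standing on the bench; origin at the centre of its underside. Leave alone.
- pliers: Pliers with red grips lying on the bench, 150 mm long along x, 15 mm high; origin near the joint of the pliers. Leave alone.
- file: Flat file with a wooden handle lying on the bench, 305 mm long along x (from x = -160 to 145 mm), 29 mm high. Leave alone.
There are look-alikes about, which are no part of the job. There is more than one size of the spacer; the job needs the largest.

How it is judged:
On the way, in this order (a step that is already met when the one before it is completed fails the run):
1. the spacer lies flat against the rail (within 2 mm and 3 degrees), still at least 30 mm short of home (x of spacer in the frame of pocket_home between -0.002 and 0.003 m and angle between the x axis of spacer and the x axis of pocket_home, either way round below 0.05 rad and z of spacer in the frame of pocket_home between -0.003 and 0.002 m and y of spacer in the frame of pocket_home below -0.03 m), for 0.2 s.
2. it has slid along the rail into the pocket, fully home against rail and end stop (x of spacer in the frame of pocket_home between -0.002 and 0.003 m and y of spacer in the frame of pocket_home between -0.002 and 0.003 m and angle between the x axis of spacer and the x axis of pocket_home, either way round below 0.05 rad and z of spacer in the frame of pocket_home between -0.003 and 0.002 m), for 0.2 s.
At the end, for the whole second after the job is handed in: The spacer rests flat on the plate in the corner pocket, within 2 mm of the rail and of the end stop and within 3 degrees (0.05 rad) of the rail's direction and at rest; the loose things have each moved less than 15 mm (all of step 2 and linear speed of spacer below 0.01 m/s and distance of each of bush_large, bush_small, handbell, dye_jar, pliers, file from where it was at the start of the episode below 0.015 m); the robot touches nothing.
It fails at once if the spacer is lifted or tipped off the plate (over 5 mm or 9 degrees) (z of spacer in the frame of pocket_home above 0.005 m or angle between spacer's own z axis and vertical above 0.15 rad).
It fails at once if one of the loose things about the work is moved more than 15 mm or knocked over (distance of any of bush_large, bush_small, handbell, dye_jar, pliers, file from where it was at the start of the episode above 0.015 m or angle between any of bush_large, bush_small, handbell, dye_jar's own z axis and vertical above 0.3 rad).
It also fails if it takes over 54 s, if anything falls off the work surface, if the arm or the gripper's body presses on something with over 40 N, if the wrist force passes 120 N, or if a joint passes its speed limit or range.

## Robot

A 6-joint arm with a two-finger parallel gripper is mounted at the origin on the work surface. World frame = base frame: x ahead of the robot, y to its left, z up, the work surface at z = 0. Lengths are in m, angles in rad, forces in N, time in s.
With the tool pointing down it reaches from about 0.35 to 0.775 m from the base axis. Payload 7.3 kg.
Tool frame: the origin (TCP) lies at the very end of the fingers, on their centre line; the grasp point (between the pads) lies 19 mm behind it (robot.hold_point_z is the distance from the TCP to the grasp point, in m); z points along the fingers, y is the direction in which the jaws open and shut (so a half turn about z gives the same grasp; the last joint's range is limited). The gripper opens to 92 mm and grips with 3 to 60 N. Pads are 19 mm wide; open, the fingers measure 130 mm over their backs; the gripper's body (75 mm by 190 mm) begins 47 mm behind the grasp point.
Start: joints at [-1.278, 0.342, 1.524, -0, 1.275, -0.146], TCP at [0.223, -0.475, 0.227] pointing down, gripper open.
Joint ranges: [-2.53, 2.53], [-0.77, 2.02], [0.04, 2.7], [-1, 4.14], [0.28, 2.66], [-3.11, 3.11]. Speed limits (rad/s): [2.57, 2.57, 3.14, 3.14, 3.14, 3.14].

## Interface

Orientations are given as [roll, pitch, yaw] about the fixed x, y, z axes, in that order (R = Rz(yaw) Ry(pitch) Rx(roll)).
In Python, from cell import monitor, viewer, robot gives the robot as it stands.
- The arm moves only by the tool move_arm, never from a script. Its argument "deltas" is a list of rows, each an object of numbers: "x", "y", "z": the shift along the tool's x, y, z in m; "wx", "wy", "wz": the turn, a rotation vector about the tool's x, y, z in degrees; "hand": the opening, from 0 (shut) to 1 (fully open). In form: [{"x": .., "y": .., "z": .., "wx": .., "wy": .., "wz": .., "hand": ..}, ...]. A call has 1 to 8 rows; each row is the pose to reach, as a shift and turn from the pose commanded when the call began, along the tool's axes at that moment; what a row does not reach only later rows make up. A row lasts 1/8 s, in which the tool goes at most 62.5 mm and 10.7 degrees, less where a joint would pass 70% of its speed; a pose out of reach is approached as far as the arm can. A call with a gripper value outside its range is refused whole. The fingers move at their own pace and stop on an object; "grip_force" is the grip in N (left out, the last holds). Time passes only in rows, so rows that repeat a pose let the fingers close. It gives the time, the measured TCP pose, the force and the opening at its end, in the units of the state.
- monitor.observe(): the state, without advancing time (a new reading comes with each control period).
- viewer.read_camera(name): name is "side" or "top" or "wrist"; returns the picture (480x640x3 uint8, red, green, blue); there is no depth.
- viewer.camera_params(name): a dict with "camera_matrix" (3x3 intrinsics, pixels), "k1" (the pictures are not rectified: a ray, as slopes to the right and down, at radius r is drawn at 1 + k1 r^2 times it, then the intrinsics apply), "R" (3x3) and "t" (3): a world point X has camera coordinates R X + t. Camera axes: x right, y down, z forward; pixel columns grow to the right and rows downward; lengths in m; the calibration is good to about 2 mm. A picture is of the moment at which its call begins: read the wrist's pose just before it. camera_params takes no time and is no camera call; for the wrist camera it gives the pose at the moment of the call.
- robot.hand_in(): hands the job in, once; it reports no verdict.
The state is a dict: "time": time; "qpos": joint angles; "qvel": joint speeds; "joint_efforts": joint torques, N m; "tool_pos": TCP position; "tool_rot": TCP orientation; "contact_force": force on the tool from outside, world axes, zero at the start; "torque": the same for the moment, N m; "opening": finger opening in m.
Only numpy, scipy, OpenCV 4.12 (cv2) and the standard library are available. Lean on these libraries where they do the work, as an engineer would, in place of code of your own. Each camera call takes 0.05 s, during which the arm holds its last target. There are 200 camera calls.

## Working session

There is one attempt and no reset: what is moved stays moved. The work goes in short steps, Python scripts to look and compute and a tool call to move; the robot and the scene stay as the last step left them, time stands still between calls to the robot, and variables do not carry over. Pictures are saved under pics/ and viewed, about 8 in all and at most 12, crops included, and the job is handed in when it is done.

Besides the shell and the picture viewer there is one more tool, called after "Request:" in YAML: its name, and indented under it one key for each argument. move_arm: Moves the arm, as the interface text tells. Its arguments: {"type":"object","properties":{"deltas":{"type":"array","items":{"type":"object","properties":{"x":{"type":"number"},"y":{"type":"number"},"z":{"type":"number"},"wx":{"type":"number"},"wy":{"type":"number"},"wz":{"type":"number"},"hand":{"type":"number"}}}},"grip_force":{"type":"number"}},"required":["deltas"]}

```bash
ls; mkdir -p pics; python3 - <<'E'
from cell import monitor, viewer, robot
import cv2
s=monitor.observe(); print(s)
for n in ("top","side"):
    im=viewer.read_camera(n); cv2.imwrite(f"pics/{n}0.png",im[:,:,::-1])
    p=viewer.camera_params(n); print(n,p)
E
```

```text
pics
{'time': 0.0, 'qpos': array([-1.27798422e+00,  3.42743202e-01,  1.52501197e+00, -9.63077473e-06,
        1.27540767e+00, -1.46014905e-01]), 'qvel': array([ 3.38602991e-06,  7.63621709e-04,  2.90450712e-04, -2.38757425e-03,
        7.31855504e-05, -8.23276595e-04]), 'joint_efforts': array([-2.42523247e-04, -4.31247747e+01, -2.44212931e+01,  7.17359106e-02,
        5.59916126e-02, -1.42572967e-04]), 'tool_pos': array([ 0.22295213, -0.4748565 ,  0.2260361 ]), 'tool_rot': array([-3.14003783e+00, -2.19345879e-04,  4.38829648e-01]), 'contact_force': array([-0.10322813,  0.49032479,  0.48075443]), 'torque': array([0.02403013, 0.04281748, 0.01545476]), 'opening': 0.09188190272018183}
top {'camera_matrix': array([[532.12557932,   0.        , 322.60792563],
       [  0.        , 532.12557932, 246.83519578],
       [  0.        ,   0.        ,   1.        ]]), 'k1': -0.1345095723183653, 'R': array([[ 0.00288379, -0.99993864,  0.0106956 ],
       [-0.99597869, -0.00382978, -0.0895086 ],
       [ 0.08954407, -0.01039447, -0.99592862]]), 't': array([-0.02505841,  0.55353879,  1.46065482])}
side {'camera_matrix': array([[521.70770231,   0.        , 320.4125812 ],
       [  0.        , 521.70770231, 236.31854247],
       [  0.        ,   0.        ,   1.        ]]), 'k1': -0.017891173621054413, 'R': array([[-0.99050048, -0.13660792,  0.01571832],
       [-0.11262145,  0.7403254 , -0.66274785],
       [ 0.07889994, -0.65822229, -0.74867765]]), 't': array([0.51561884, 0.1044854 , 1.195296  ])}
```

View pics/top0.png

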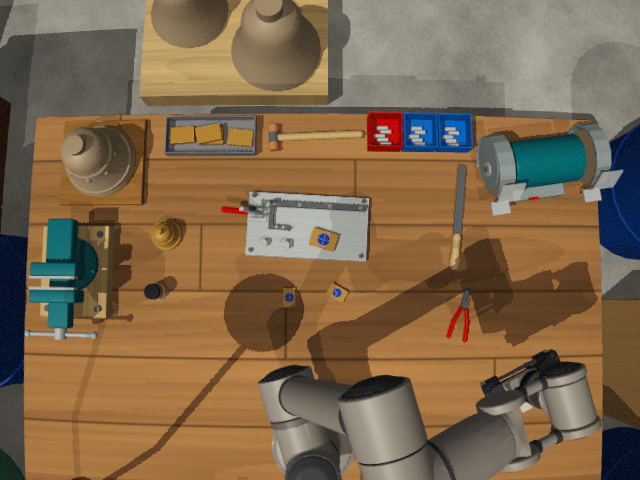

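View pics/side0.png

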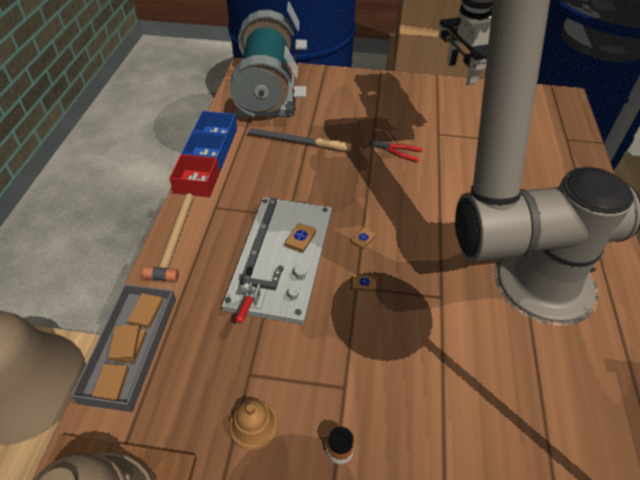

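Candidates: a block with a blue patch on the plate at top (324,239), two smaller marked blocks on the bench at (289,297) and (340,293), and unmarked blanks in the tray at about (210,134). By the description I choose the one on the plate. The rail is at the far side and the end stop at the left, so fixture +x is roughly world +x and +y roughly world +y.

```bash
cat > h.py <<'E'
import numpy as np, cv2
from cell import monitor, viewer, robot
def ray(p,uv):
    K=p["camera_matrix"]; d=np.array([(uv[0]-K[0,2])/K[0,0],(uv[1]-K[1,2])/K[1,1]])
    u=d.copy()
    for _ in range(20): u=d/(1+p["k1"]*(u@u))
    R=np.array(p["R"]); return -R.T@p["t"], R.T@np.array([u[0],u[1],1])
def onz(p,uv,z):
    o,d=ray(p,uv); return (o+d*(z-o[2])/d[2])
def proj(p,X):
    c=np.array(p["R"])@X+p["t"]; u=c[:2]/c[2]; u=u*(1+p["k1"]*(u@u)); K=p["camera_matrix"]
    return np.array([K[0,0]*u[0]+K[0,2],K[1,1]*u[1]+K[1,2]])
def fx(F,X):  # F=(x,y,yaw): world->fixture
    c,s=np.cos(F[2]),np.sin(F[2]); d=np.array(X[:2])-F[:2]; return np.array([c*d[0]+s*d[1],-s*d[0]+c*d[1]])
def wx(F,X):
    c,s=np.cos(F[2]),np.sin(F[2]); return np.array([F[0]+c*X[0]-s*X[1],F[1]+s*X[0]+c*X[1]])
E
python3 - <<'E'
from h import *
im=cv2.imread("pics/top0.png"); p=viewer.camera_params("top")
hsv=cv2.cvtColor(im,cv2.COLOR_BGR2HSV)
roi=np.zeros(im.shape[:2],np.uint8); roi[180:275,235:385]=255
def cont(m):
    c,_=cv2.findContours(m,cv2.RETR_EXTERNAL,cv2.CHAIN_APPROX_NONE); return max(c,key=cv2.contourArea)
m=((hsv[...,1]<60)&(hsv[...,2]>60)).astype(np.uint8)*255&roi
m=cv2.morphologyEx(m,cv2.MORPH_CLOSE,np.ones((9,9)));c=cont(m)[:,0]
W=np.array([onz(p,q,.02)[:2] for q in c]).astype(np.float32)*1000
r=cv2.minAreaRect(W); print("plate",r,cv2.boxPoints(r))
m=((hsv[...,1]>110)&(hsv[...,0]<30)|(hsv[...,0]>100)&(hsv[...,1]>120)).astype(np.uint8)*255&roi
m2=np.zeros_like(m); m2[222:256,304:346]=m[222:256,304:346]
m2=cv2.morphologyEx(m2,cv2.MORPH_CLOSE,np.ones((5,5)));c=cont(m2)[:,0]
W=np.array([onz(p,q,.036)[:2] for q in c]).astype(np.float32)*1000
r=cv2.minAreaRect(W); print("spacer",r,cv2.boxPoints(r))
cv2.imwrite("pics/crop.png",cv2.resize(im[180:310,235:385],None,fx=5,fy=4.6,interpolation=cv2.INTER_CUBIC))
E
```

```text
plate ((613.6407470703125, 33.35563659667969), (365.1234436035156, 181.78025817871094), 87.05705261230469) [[ 513.4975  -144.29887]
 [ 695.038   -153.63176]
 [ 713.784    211.01015]
 [ 532.24347  220.34303]]
spacer ((574.6203002929688, -24.760955810546875), (71.0533676147461, 48.606868743896484), 73.05101776123047) [[541.01575  -51.65959 ]
 [587.51135  -65.82947 ]
 [608.22485    2.13768 ]
 [561.72925   16.307556]]
```

View pics/crop.png

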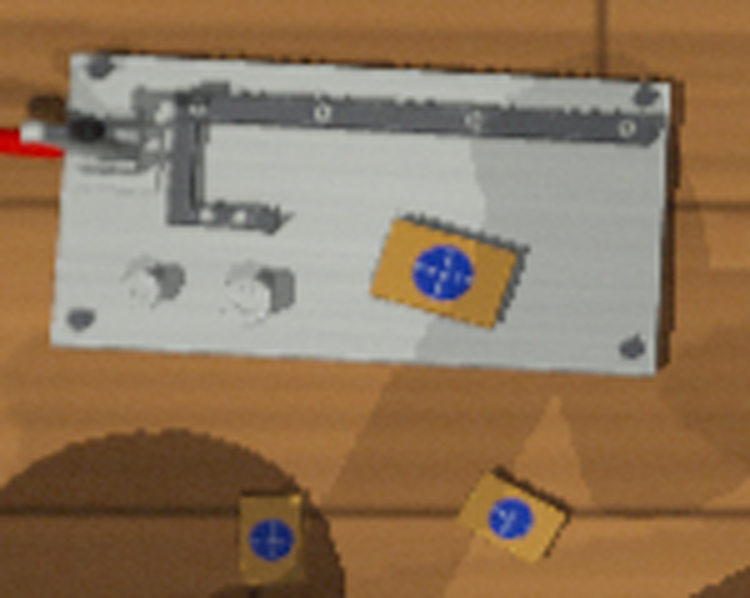

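The crop shows the marked block on the plate at about (447,272). It measures 71 x 49 mm, so it is the largest spacer; the marked ones on the bench are clearly smaller. Next I go over the plate for a wrist-camera measurement.

Request:
move_arm:
  deltas:
    - {"x": 0.06,"y": -0.034,"z": 0,"wz": 3.5,"hand": 0.2}
    - {"x": 0.12,"y": -0.068,"wz": 7,"hand": 0.2}
    - {"x": 0.18,"y": -0.102,"wz": 10.5,"hand": 0.2}
    - {"x": 0.24,"y": -0.136,"wz": 14,"hand": 0.2}
    - {"x": 0.3,"y": -0.17,"wz": 17.5,"hand": 0.2}
    - {"x": 0.36,"y": -0.204,"wz": 21,"hand": 0.2}
    - {"x": 0.42,"y": -0.238,"wz": 24.5,"hand": 0.2}
    - {"x": 0.47,"y": -0.272,"wz": 28,"hand": 0.2}

```text
schema error: expected keys x, y, z, wx, wy, wz, hand
```

```bash
python3 - <<'E'
from h import *
p=viewer.camera_params("wrist"); im=viewer.read_camera("wrist")[:,:,::-1]; s=monitor.observe()
cv2.imwrite("pics/w1.png",im); print(s["time"],s["tool_pos"],s["tool_rot"],p, -p["R"].T@p["t"])
E
```

```text
0.15 [ 0.22297071 -0.47498092  0.22621603] [-3.14049090e+00 -1.55158935e-04  4.38798058e-01] {'camera_matrix': array([[395.87621263,   0.        , 322.98044447],
       [  0.        , 395.87621263, 238.87347709],
       [  0.        ,   0.        ,   1.        ]]), 'k1': -0.03626175522867284, 'R': array([[ 4.24312389e-01, -9.05515687e-01, -5.80231937e-04],
       [-8.73555871e-01, -4.09505020e-01,  2.63069914e-01],
       [-2.38451542e-01, -1.11116958e-01, -9.64776598e-01]]), 't': array([-0.52504572, -0.03393984,  0.39035092])} [ 0.28621483 -0.44596107  0.38522533]
```

View pics/w1.png

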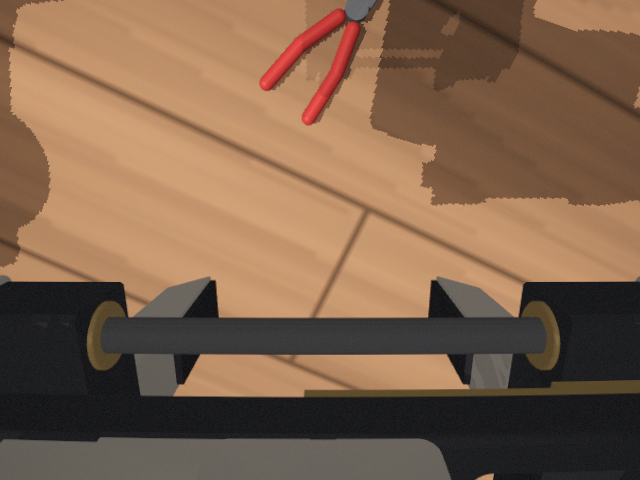

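The wrist picture was taken at the start pose because the move was refused; it shows the pliers at (320,60) and the fingers at the bottom. I repeat the move with all keys.

Request:
move_arm:
  deltas:
    - {"x": 0.05,"y": -0.034,"z": 0,"wx": 0,"wy": 0,"wz": 3,"hand": 0.2}
    - {"x": 0.1,"y": -0.068,"z": 0,"wx": 0,"wy": 0,"wz": 6,"hand": 0.2}
    - {"x": 0.15,"y": -0.102,"z": 0,"wx": 0,"wy": 0,"wz": 9,"hand": 0.2}
    - {"x": 0.2,"y": -0.137,"z": 0,"wx": 0,"wy": 0,"wz": 12,"hand": 0.2}
    - {"x": 0.25,"y": -0.171,"z": 0,"wx": 0,"wy": 0,"wz": 15,"hand": 0.2}
    - {"x": 0.3,"y": -0.206,"z": 0,"wx": 0,"wy": 0,"wz": 18,"hand": 0.2}
    - {"x": 0.35,"y": -0.24,"z": 0,"wx": 0,"wy": 0,"wz": 21,"hand": 0.2}
    - {"x": 0.4,"y": -0.275,"z": 0,"wx": 0,"wy": 0,"wz": 24,"hand": 0.2}

```text
time: 1.15
tool_pos: [0.469, -0.0545, 0.2267]
tool_rot: [3.141, -0.0, 0.018]
contact_force: [0.5, -1.0, -0.0]
opening: 0.0196
```

Request:
move_arm:
  deltas:
    - {"x": 0.05,"y": -0.014,"z": 0,"wx": 0,"wy": 0,"wz": 2,"hand": 0.2}
    - {"x": 0.08,"y": -0.014,"z": 0,"wx": 0,"wy": 0,"wz": 4,"hand": 0.2}
    - {"x": 0.08,"y": -0.014,"z": 0,"wx": 0,"wy": 0,"wz": 4,"hand": 0.2}
    - {"x": 0.08,"y": -0.014,"z": 0,"wx": 0,"wy": 0,"wz": 4,"hand": 0.2}

```text
time: 1.65
tool_pos: [0.5471, -0.0409, 0.2263]
tool_rot: [-3.142, 0.002, -0.05]
contact_force: [-0.4, -0.1, -0.3]
opening: 0.0183
```

```bash
python3 - <<'E'
from h import *
p=viewer.camera_params("wrist"); im=viewer.read_camera("wrist")[:,:,::-1]; s=monitor.observe()
cv2.imwrite("pics/w2.png",im); print(s["time"],s["tool_pos"],s["tool_rot"],s["opening"],s["contact_force"], -p["R"].T@p["t"])
np.savez("w2.npz",**p)
E
```

```text
1.7 [ 0.54697162 -0.04097257  0.22654703] [-3.14155442e+00  1.13158509e-03 -5.00037929e-02] 0.018092336344322037 [ 0.07271933 -0.07504534 -0.7560439 ] [ 0.61709668 -0.0451406   0.38521288]
```

View pics/w2.png

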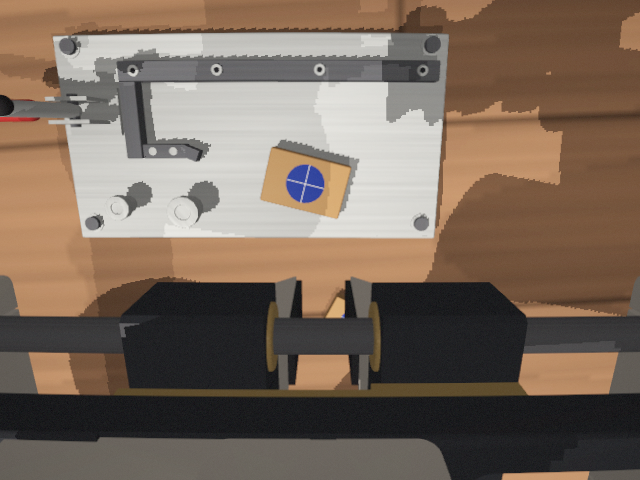

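The wrist picture shows the whole plate (corners about (53,35), (449,34), (435,238), (83,238)), the rail along row 70, the end stop at column 133, the guide at (170,151), the bushes at (119,208) and (184,211), and the spacer at (306,182).

```bash
cat > meas.py <<'E'
from h import *
def fit(P):
    v=cv2.fitLine(np.float32(P),cv2.DIST_HUBER,0,.01,.01).ravel(); return v
def spacer(im,p,win):
    hsv=cv2.cvtColor(im,cv2.COLOR_BGR2HSV); a,b,c,d=win
    m=np.zeros(im.shape[:2],np.uint8); s=hsv[a:b,c:d]
    m[a:b,c:d]=((s[...,1]>110)*255).astype(np.uint8)
    m=cv2.morphologyEx(cv2.morphologyEx(m,cv2.MORPH_OPEN,np.ones((3,3))),cv2.MORPH_CLOSE,np.ones((5,5)))
    cs,_=cv2.findContours(m,cv2.RETR_EXTERNAL,cv2.CHAIN_APPROX_NONE); k=max(cs,key=cv2.contourArea)[:,0]
    bl=np.zeros_like(m); bl[a:b,c:d]=((s[...,0]>105)&(s[...,0]<135)&(s[...,1]>120))*255
    M=cv2.moments(bl,True); cc=onz(p,(M["m10"]/M["m00"],M["m01"]/M["m00"]),.036)
    W=np.float32([onz(p,q,.036)[:2]*1000 for q in k]); return cv2.minAreaRect(W),cc
E
python3 - <<'E'
from meas import *
p=dict(np.load("w2.npz")); im=cv2.imread("pics/w2.png"); g=cv2.GaussianBlur(im,(3,3),0).astype(float)
hsv=cv2.cvtColor(im,cv2.COLOR_BGR2HSV); S=hsv[...,1].astype(int); V=hsv[...,2].astype(int)
# plate sides: saturation transitions
def scan(get,rng,n):  # first index along rng where plate begins
    for i in rng:
        if get(i): return i
L={}
rows=range(150,225,5)
L["left"]=[(next(c for c in range(50,110) if S[r,c]<45 and S[r,c+3]<45)-.5,r) for r in rows]
L["right"]=[(next(c for c in range(470,400,-1) if S[r,c]<45 and S[r,c-3]<45)+.5,r) for r in range(60,225,5)]
L["bot"]=[(c,next(r for r in range(255,220,-1) if S[r,c]<45 and S[r-3,c]<45)+.5) for c in range(110,420,10)]
L["topp"]=[(c,next(r for r in range(20,50) if S[r,c]<45 and S[r+3,c]<45)-.5) for c in range(80,420,10)]
R={}
for k,v in L.items():
    W=[onz(p,q,.02)[:2] for q in v]; f=fit(W); R[k]=f; print(k,f.round(4))
print("rail col 180/260", V[50:95,180],V[50:95,260])
print("stop row 110", V[110,110:160])
def X(a,b):
    t=np.linalg.solve(np.c_[a[:2],-b[:2]],b[2:]-a[2:]); return a[2:]+a[:2]*t[0]
C=[X(R["topp"],R["left"]),X(R["topp"],R["right"]),X(R["bot"],R["right"]),X(R["bot"],R["left"])]
print(np.round(C,4)); print([np.linalg.norm(C[i]-C[(i+1)%4]).round(4) for i in range(4)], np.mean(C,0))
r,c=spacer(im,p,(135,228,250,365)); print(r,c, cv2.boxPoints(r))
# blank check: straight-line rail front edge
E
```

```text
left [ 0.9986 -0.0528  0.5793  0.1896]
right [ 0.9987 -0.0515  0.6027 -0.1514]
bot [0.0505 0.9987 0.5212 0.0151]
topp [0.0514 0.9987 0.7008 0.0047]
rail col 180/260 [218 217 215 217 214 194 182 168 111 107  99 116 120 119 118 118 117 118
 122 123 122 119 119 120 120 119 120 122 120 119  93  74 153 215 217 222
 223 221 202 204 204 203 200 201 201] [200 197 198 198 198 198 197 112 111  93  93 107 105 105 105 102 104 107
 110 106 103 104 101 105 105 104 108 108 108  93  76 117 182 202 204 205
 204 204 204 205 206 203 202 203 203]
stop row 110 [113 114 112 114 114 113 112 112 110  96  88 102 105 104 103 105 105 107
 108 108 106 109 109 107 111 110 106  72  41  44  43  45  44  59  91 108
 106 111 109 109 111 179 201 201 201 202 201 202 200 202]
[[ 0.71    0.1827]
 [ 0.6925 -0.156 ]
 [ 0.5131 -0.1467]
 [ 0.5302  0.1922]]
[np.float32(0.3392), np.float32(0.1797), np.float32(0.3394), np.float32(0.18)] [0.611444   0.01805351]
((573.50439453125, -27.48639678955078), (70.81375122070312, 47.55312728881836), 72.78111267089844) [ 0.57304283 -0.0273731   0.036     ] [[540.3122   -54.26796 ]
 [585.7341   -68.34477 ]
 [606.6966    -0.704834]
 [561.2747    13.371979]]
```

Fixture at (0.6114, 0.0181) with yaw -0.0514. The measured plate is 339.3 x 179.9 mm against 340 x 180 given. The spacer is at fixture (-35.6, -47.5), -14° to the rail and 106 mm short, measuring 71 x 48 mm. All of this agrees with the description. Now I go down in front of it.

Request:
move_arm:
  deltas:
    - {"x": -0.031,"y": -0.012,"z": 0.03,"wx": 0,"wy": 0,"wz": 0,"hand": 0.25}
    - {"x": -0.031,"y": -0.012,"z": 0.08,"wx": 0,"wy": 0,"wz": 0,"hand": 0.25}
    - {"x": -0.031,"y": -0.012,"z": 0.13,"wx": 0,"wy": 0,"wz": 0,"hand": 0.25}
    - {"x": -0.031,"y": -0.012,"z": 0.17,"wx": 0,"wy": 0,"wz": 0,"hand": 0.25}
    - {"x": -0.031,"y": -0.012,"z": 0.19,"wx": 0,"wy": 0,"wz": 0,"hand": 0.25}
    - {"x": -0.031,"y": -0.012,"z": 0.2,"wx": 0,"wy": 0,"wz": 0,"hand": 0.25}
    - {"x": -0.031,"y": -0.012,"z": 0.202,"wx": 0,"wy": 0,"wz": 0,"hand": 0.25}
    - {"x": -0.031,"y": -0.012,"z": 0.202,"wx": 0,"wy": 0,"wz": 0,"hand": 0.25}

```text
time: 2.7
tool_pos: [0.5181, -0.0275, 0.0256]
tool_rot: [3.141, -0.002, -0.05]
contact_force: [0.1, -0.8, 0.8]
opening: 0.0229
```

Request:
move_arm:
  deltas:
    - {"x": 0.007,"y": 0,"z": 0,"wx": 0,"wy": 0,"wz": 0,"hand": 0.25}
    - {"x": 0.013,"y": 0,"z": 0,"wx": 0,"wy": 0,"wz": 0,"hand": 0.25}
    - {"x": 0.018,"y": 0,"z": 0,"wx": 0,"wy": 0,"wz": 0,"hand": 0.25}
    - {"x": 0.023,"y": 0,"z": 0,"wx": 0,"wy": 0,"wz": 0,"hand": 0.25}
    - {"x": 0.028,"y": 0,"z": 0,"wx": 0,"wy": 0,"wz": 0,"hand": 0.25}
    - {"x": 0.033,"y": 0,"z": 0,"wx": 0,"wy": 0,"wz": 0,"hand": 0.25}
    - {"x": 0.038,"y": 0,"z": 0,"wx": 0,"wy": 0,"wz": 0,"hand": 0.25}
    - {"x": 0.043,"y": 0,"z": 0,"wx": 0,"wy": 0,"wz": 0,"hand": 0.25}

```text
time: 3.7
tool_pos: [0.5607, -0.0292, 0.0246]
tool_rot: [-3.141, 0.001, -0.05]
contact_force: [-2.9, -0.2, 1.0]
opening: 0.0227
```

```bash
cat > now.py <<'E'
from meas import *
import sys
F=np.array([.6114,.0181,-.0514])
def look(n,name):
    p=viewer.camera_params(n); im=np.ascontiguousarray(viewer.read_camera(n)[:,:,::-1]); cv2.imwrite(f"pics/{name}.png",im)
    s=monitor.observe(); t=s["tool_pos"]; print(s["time"],"tcp fix",(fx(F,t)*1000).round(1),"z",t[2].round(4),"f",s["contact_force"].round(1))
    hsv=cv2.cvtColor(im,cv2.COLOR_BGR2HSV)
    q=np.float32([proj(p,np.r_[wx(F,a),.036]) for a in ((-.09,-.14),(.05,-.14),(.05,.06),(-.09,.06))])
    roi=np.zeros(im.shape[:2],np.uint8); cv2.fillConvexPoly(roi,q.astype(int),255)
    def big(m):
        m=cv2.morphologyEx(m.astype(np.uint8)*255&roi,cv2.MORPH_CLOSE,np.ones((5,5)))
        cs,_=cv2.findContours(m,cv2.RETR_EXTERNAL,cv2.CHAIN_APPROX_NONE); return max(cs,key=cv2.contourArea)[:,0]
    k=big((hsv[...,1]>110)&(hsv[...,2]>60)); b=big((hsv[...,0]>105)&(hsv[...,0]<135)&(hsv[...,1]>120))
    r=cv2.minAreaRect(np.float32([fx(F,onz(p,u,.036))*1000 for u in k])); e=cv2.minEnclosingCircle(np.float32([fx(F,onz(p,u,.036))*1000 for u in b]))
    print(n,"rect",np.round(r[0],1),np.round(r[1],1),round(r[2],2),"blue",np.round(e[0],1),round(e[1],1))
if __name__=="__main__":
    for a in sys.argv[2:]: look(a,f"{a}_{sys.argv[1]}")
E
python3 now.py a wrist top
```

```text
3.75 tcp fix [-47.2 -49.9] z 0.0247 f [-1.4  0.3 -0.8]
wrist rect [-13.4 -40.8] [48.5 71.5] 0.04 blue [-14.2 -40.7] 16.9
3.8 tcp fix [-47.2 -50. ] z 0.0247 f [-0.1 -0.8 -0.6]Traceback (most recent call last):
  File "now.py", line 17, in <module>
    for a in sys.argv[2:]: look(a,f"{a}_{sys.argv[1]}")
                           ~~~~^^^^^^^^^^^^^^^^^^^^^^^^
  File "now.py", line 13, in look
    k=big((hsv[...,1]>110)&(hsv[...,2]>60)); b=big((hsv[...,0]>105)&(hsv[...,0]<135)&(hsv[...,1]>120))
                                               ~~~^^^^^^^^^^^^^^^^^^^^^^^^^^^^^^^^^^^^^^^^^^^^^^^^^^^^
  File "now.py", line 12, in big
    cs,_=cv2.findContours(m,cv2.RETR_EXTERNAL,cv2.CHAIN_APPROX_NONE); return max(cs,key=cv2.contourArea)[:,0]
                                                                             ~~~^^^^^^^^^^^^^^^^^^^^^^^^
ValueError: max() iterable argument is empty
```

View pics/wrist_a.png

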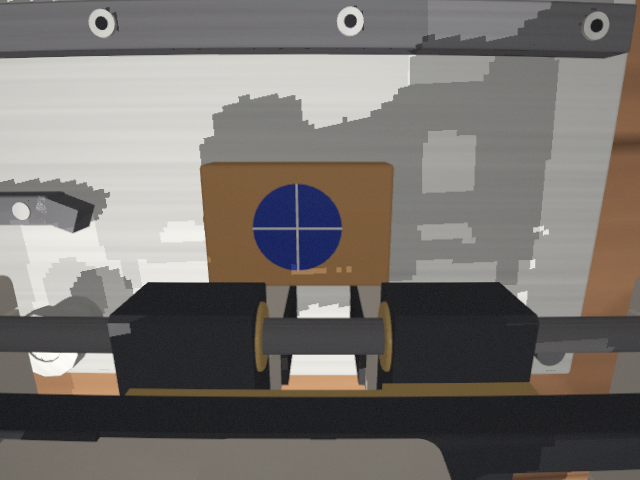

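The picture shows the spacer squared against both fingertips: its box is about (203..392, 163..285), at 0.0° to the rail and centred at fixture (-13.5, -40.8). About 40 mm remain to the rail.

Request:
move_arm:
  deltas:
    - {"x": 0.005,"y": 0,"z": 0,"wx": 0,"wy": 0,"wz": 0,"hand": 0.25}
    - {"x": 0.01,"y": 0,"z": 0,"wx": 0,"wy": 0,"wz": 0,"hand": 0.25}
    - {"x": 0.015,"y": 0,"z": 0,"wx": 0,"wy": 0,"wz": 0,"hand": 0.25}
    - {"x": 0.02,"y": 0,"z": 0,"wx": 0,"wy": 0,"wz": 0,"hand": 0.25}
    - {"x": 0.025,"y": 0,"z": 0,"wx": 0,"wy": 0,"wz": 0,"hand": 0.25}
    - {"x": 0.03,"y": 0,"z": 0,"wx": 0,"wy": 0,"wz": 0,"hand": 0.25}
    - {"x": 0.034,"y": 0,"z": 0,"wx": 0,"wy": 0,"wz": 0,"hand": 0.25}
    - {"x": 0.036,"y": 0,"z": 0,"wx": 0,"wy": 0,"wz": 0,"hand": 0.25}

```text
time: 4.8
tool_pos: [0.5968, -0.0313, 0.0247]
tool_rot: [3.141, -0.0, -0.05]
contact_force: [-3.3, 0.2, -0.1]
opening: 0.0229
```

Request:
move_arm:
  deltas:
    - {"x": 0.001,"y": 0,"z": 0,"wx": 0,"wy": 0,"wz": 0,"hand": 0.25}
    - {"x": 0.002,"y": 0,"z": 0,"wx": 0,"wy": 0,"wz": 0,"hand": 0.25}
    - {"x": 0.003,"y": 0,"z": 0,"wx": 0,"wy": 0,"wz": 0,"hand": 0.25}

```text
time: 5.18
tool_pos: [0.5996, -0.0314, 0.0247]
tool_rot: [3.142, -0.0, -0.05]
contact_force: [-3.2, 0.0, -1.0]
opening: 0.0229
```

Request:
move_arm:
  deltas:
    - {"x": 0.001,"y": 0,"z": 0,"wx": 0,"wy": 0,"wz": 0,"hand": 0.25}
    - {"x": 0.0015,"y": 0,"z": 0,"wx": 0,"wy": 0,"wz": 0,"hand": 0.25}

```text
time: 5.42
tool_pos: [0.6007, -0.0314, 0.0247]
tool_rot: [3.142, 0.001, -0.05]
contact_force: [-5.6, -0.4, 1.4]
opening: 0.0227
```

Request:
move_arm:
  deltas:
    - {"x": 0.0005,"y": 0,"z": 0,"wx": 0,"wy": 0,"wz": 0,"hand": 0.25}
    - {"x": 0.001,"y": 0,"z": 0,"wx": 0,"wy": 0,"wz": 0,"hand": 0.25}
    - {"x": 0.001,"y": 0,"z": 0,"wx": 0,"wy": 0,"wz": 0,"hand": 0.25}

```text
time: 5.8
tool_pos: [0.6007, -0.0314, 0.0247]
tool_rot: [-3.142, 0.003, -0.05]
contact_force: [-7.0, 0.3, 4.1]
opening: 0.0229
```

```bash
python3 now.py b wrist
```

```text
5.85 tcp fix [ -8.1 -50. ] z 0.0247 f [-7.7  0.9  3.8]
wrist rect [ 26.1 -41. ] [47.4 71.4] 0.01 blue [ 25.8 -40.9] 16.9
```

The spacer stopped at the rail with the force rising to 8 N; x is 26.1 (26 wanted), angle 0.0°, still 100 mm short. Now I back off, lift, close the fingers, turn 90° and go behind its rear end.

Request:
move_arm:
  deltas:
    - {"x": -0.005,"y": 0,"z": 0,"wx": 0,"wy": 0,"wz": 0,"hand": 0.25}
    - {"x": -0.014,"y": 0,"z": 0,"wx": 0,"wy": 0,"wz": 0,"hand": 0.25}
    - {"x": -0.014,"y": 0,"z": -0.03,"wx": 0,"wy": 0,"wz": 0,"hand": 0.25}
    - {"x": -0.014,"y": 0,"z": -0.06,"wx": 0,"wy": 0,"wz": 0,"hand": 0.1}
    - {"x": 0.0,"y": 0.015,"z": -0.06,"wx": 0,"wy": 0,"wz": -10,"hand": 0}
    - {"x": 0.012,"y": 0.03,"z": -0.06,"wx": 0,"wy": 0,"wz": -20,"hand": 0}
    - {"x": 0.024,"y": 0.045,"z": -0.06,"wx": 0,"wy": 0,"wz": -30,"hand": 0}
    - {"x": 0.034,"y": 0.052,"z": -0.06,"wx": 0,"wy": 0,"wz": -40,"hand": 0}

```text
time: 6.85
tool_pos: [0.6339, -0.0861, 0.0849]
tool_rot: [3.14, -0.001, 0.653]
contact_force: [-0.9, 0.4, 0.1]
opening: 0.0001
```

Request:
move_arm:
  deltas:
    - {"x": 0,"y": 0,"z": 0,"wx": 0,"wy": 0,"wz": -10,"hand": 0}
    - {"x": 0,"y": 0,"z": 0,"wx": 0,"wy": 0,"wz": -20,"hand": 0}
    - {"x": 0,"y": 0,"z": 0,"wx": 0,"wy": 0,"wz": -30,"hand": 0}
    - {"x": 0,"y": 0,"z": 0,"wx": 0,"wy": 0,"wz": -40,"hand": 0}
    - {"x": 0,"y": 0,"z": 0,"wx": 0,"wy": 0,"wz": -50,"hand": 0}
    - {"x": 0,"y": 0,"z": 0,"wx": 0,"wy": 0,"wz": -50,"hand": 0}
    - {"x": 0,"y": 0,"z": 0,"wx": 0,"wy": 0,"wz": -50,"hand": 0}

```text
time: 7.72
tool_pos: [0.6335, -0.0851, 0.0848]
tool_rot: [3.141, 0.0, 1.517]
contact_force: [0.4, -0.4, -0.1]
opening: 0.0
```

```bash
python3 now.py c wrist; python3 -c "
from h import *; print(monitor.observe()['tool_rot'],monitor.observe()['opening'])"
```

```text
7.775 tcp fix [  27.3 -102. ] z 0.0848 f [ 0.3  0.6 -0.5]
wrist rect [ 26.2 -40.9] [71.  47.6] 89.95 blue [ 26.1 -41. ] 16.8
[3.14117529e+00 1.27320821e-04 1.51812817e+00] 0.00046932576943941576
```

View pics/wrist_c.png

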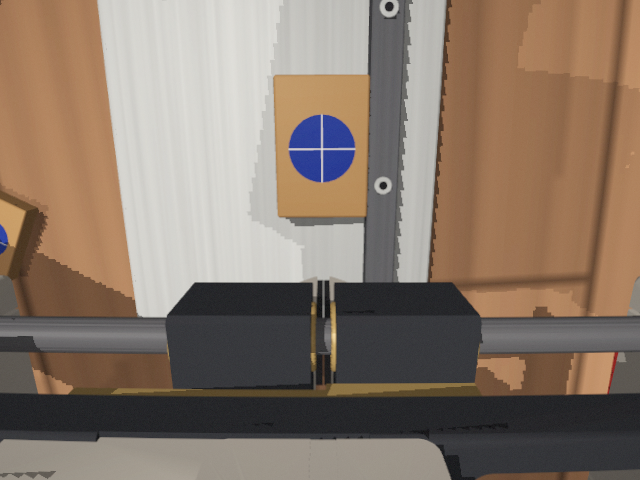

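The spacer (box about (274..369, 75..217)) lies flush along the rail at 90.0°, and the hand is behind it. I go down behind it with the fingers slightly apart for a wider face.

Request:
move_arm:
  deltas:
    - {"x": 0,"y": -0.002,"z": 0.02,"wx": 0,"wy": 0,"wz": 0,"hand": 0.1}
    - {"x": 0,"y": -0.002,"z": 0.045,"wx": 0,"wy": 0,"wz": 0,"hand": 0.1}
    - {"x": 0,"y": -0.002,"z": 0.057,"wx": 0,"wy": 0,"wz": 0,"hand": 0.1}
    - {"x": 0,"y": -0.002,"z": 0.06,"wx": 0,"wy": 0,"wz": 0,"hand": 0.1}
    - {"x": 0,"y": -0.002,"z": 0.06,"wx": 0,"wy": 0,"wz": 0,"hand": 0.1}

```text
time: 8.4
tool_pos: [0.6319, -0.0851, 0.0252]
tool_rot: [3.141, 0.0, 1.521]
contact_force: [-0.8, -0.4, 0.5]
opening: 0.0093
```

Request:
move_arm:
  deltas:
    - {"x": 0.005,"y": 0,"z": 0,"wx": 0,"wy": 0,"wz": 0,"hand": 0.1}
    - {"x": 0.01,"y": 0,"z": 0,"wx": 0,"wy": 0,"wz": 0,"hand": 0.1}
    - {"x": 0.015,"y": 0,"z": 0,"wx": 0,"wy": 0,"wz": 0,"hand": 0.1}
    - {"x": 0.02,"y": 0,"z": 0,"wx": 0,"wy": 0,"wz": 0,"hand": 0.1}
    - {"x": 0.025,"y": 0,"z": 0,"wx": 0,"wy": 0,"wz": 0,"hand": 0.1}
    - {"x": 0.03,"y": 0,"z": 0,"wx": 0,"wy": 0,"wz": 0,"hand": 0.1}
    - {"x": 0.035,"y": 0,"z": 0,"wx": 0,"wy": 0,"wz": 0,"hand": 0.1}
    - {"x": 0.04,"y": 0,"z": 0,"wx": 0,"wy": 0,"wz": 0,"hand": 0.1}

```text
time: 9.4
tool_pos: [0.6337, -0.0453, 0.0251]
tool_rot: [3.141, 0.001, 1.521]
contact_force: [-1.9, -5.5, 3.1]
opening: 0.0091
```

```bash
python3 now.py d wrist
```

```text
9.45 tcp fix [ 25.5 -61.4] z 0.0251 f [-1.1 -4.5  2.9]
wrist rect [ 26.2 -16.3] [71.8 47.5] 89.99 blue [ 26.2 -16.5] 16.9
```

Sliding true: angle 0.0°, x 26.2, pushing force about 5 N. 75 mm remain.

Request:
move_arm:
  deltas:
    - {"x": 0.005,"y": 0,"z": 0,"wx": 0,"wy": 0,"wz": 0,"hand": 0.1}
    - {"x": 0.01,"y": 0,"z": 0,"wx": 0,"wy": 0,"wz": 0,"hand": 0.1}
    - {"x": 0.015,"y": 0,"z": 0,"wx": 0,"wy": 0,"wz": 0,"hand": 0.1}
    - {"x": 0.02,"y": 0,"z": 0,"wx": 0,"wy": 0,"wz": 0,"hand": 0.1}
    - {"x": 0.025,"y": 0,"z": 0,"wx": 0,"wy": 0,"wz": 0,"hand": 0.1}
    - {"x": 0.03,"y": 0,"z": 0,"wx": 0,"wy": 0,"wz": 0,"hand": 0.1}
    - {"x": 0.035,"y": 0,"z": 0,"wx": 0,"wy": 0,"wz": 0,"hand": 0.1}
    - {"x": 0.04,"y": 0,"z": 0,"wx": 0,"wy": 0,"wz": 0,"hand": 0.1}

```text
time: 10.45
tool_pos: [0.6357, -0.0053, 0.0251]
tool_rot: [3.141, 0.001, 1.521]
contact_force: [-0.4, -4.6, 3.1]
opening: 0.0089
```

Request:
move_arm:
  deltas:
    - {"x": 0.005,"y": 0,"z": 0,"wx": 0,"wy": 0,"wz": 0,"hand": 0.1}
    - {"x": 0.01,"y": 0,"z": 0,"wx": 0,"wy": 0,"wz": 0,"hand": 0.1}
    - {"x": 0.015,"y": 0,"z": 0,"wx": 0,"wy": 0,"wz": 0,"hand": 0.1}
    - {"x": 0.02,"y": 0,"z": 0,"wx": 0,"wy": 0,"wz": 0,"hand": 0.1}
    - {"x": 0.025,"y": 0,"z": 0,"wx": 0,"wy": 0,"wz": 0,"hand": 0.1}
    - {"x": 0.028,"y": 0,"z": 0,"wx": 0,"wy": 0,"wz": 0,"hand": 0.1}
    - {"x": 0.03,"y": 0,"z": 0,"wx": 0,"wy": 0,"wz": 0,"hand": 0.1}

```text
time: 11.32
tool_pos: [0.6369, 0.025, 0.0247]
tool_rot: [3.142, 0.0, 1.521]
contact_force: [0.6, -4.5, 3.1]
opening: 0.0095
```

```bash
sed -i 's/(.05,.06),(-.09,.06)/(.05,.096),(-.09,.096)/' now.py; python3 now.py e wrist
```

```text
11.375 tcp fix [25.2  8.4] z 0.0247 f [-0.7 -3.8  2.4]
wrist rect [25.9 54.2] [47.7 71.6] 0.07 blue [25.9 53.9] 16.9
```

About 5 mm left; I creep to the stop.

Request:
move_arm:
  deltas:
    - {"x": 0.001,"y": 0,"z": 0,"wx": 0,"wy": 0,"wz": 0,"hand": 0.1}
    - {"x": 0.002,"y": 0,"z": 0,"wx": 0,"wy": 0,"wz": 0,"hand": 0.1}
    - {"x": 0.003,"y": 0,"z": 0,"wx": 0,"wy": 0,"wz": 0,"hand": 0.1}
    - {"x": 0.004,"y": 0,"z": 0,"wx": 0,"wy": 0,"wz": 0,"hand": 0.1}

```text
time: 11.88
tool_pos: [0.6371, 0.0288, 0.0247]
tool_rot: [-3.142, 0.0, 1.521]
contact_force: [-0.4, -4.6, 2.9]
opening: 0.0094
```

Request:
move_arm:
  deltas:
    - {"x": 0.0005,"y": 0,"z": 0,"wx": 0,"wy": 0,"wz": 0,"hand": 0.1}
    - {"x": 0.001,"y": 0,"z": 0,"wx": 0,"wy": 0,"wz": 0,"hand": 0.1}
    - {"x": 0.0015,"y": 0,"z": 0,"wx": 0,"wy": 0,"wz": 0,"hand": 0.1}

```text
time: 12.25
tool_pos: [0.6372, 0.0301, 0.0247]
tool_rot: [-3.142, 0.001, 1.521]
contact_force: [-0.8, -6.3, 2.9]
opening: 0.0093
```

Request:
move_arm:
  deltas:
    - {"x": 0.0005,"y": 0,"z": 0,"wx": 0,"wy": 0,"wz": 0,"hand": 0.1}
    - {"x": 0.001,"y": 0,"z": 0,"wx": 0,"wy": 0,"wz": 0,"hand": 0.1}
    - {"x": 0.0015,"y": 0,"z": 0,"wx": 0,"wy": 0,"wz": 0,"hand": 0.1}
    - {"x": 0.0015,"y": 0,"z": 0,"wx": 0,"wy": 0,"wz": 0,"hand": 0.1}

```text
time: 12.75
tool_pos: [0.6372, 0.0302, 0.0247]
tool_rot: [-3.141, 0.002, 1.521]
contact_force: [-1.0, -10.6, 2.9]
opening: 0.0093
```

```bash
python3 now.py f wrist
```

```text
12.8 tcp fix [25.1 13.4] z 0.0247 f [-1.3 -9.4  3.5]
wrist rect [25.9 59.1] [47.9 72. ] 0.06 blue [25.8 59.1] 16.9
```

The hand stopped with the force rising to 10 N; the spacer is at (25.9, 59.1) with (26, 59) wanted, angle 0.06°. I back off, go up, and check.

Request:
move_arm:
  deltas:
    - {"x": -0.004,"y": 0,"z": 0,"wx": 0,"wy": 0,"wz": 0,"hand": 0.1}
    - {"x": -0.015,"y": 0,"z": 0,"wx": 0,"wy": 0,"wz": 0,"hand": 0.1}
    - {"x": -0.03,"y": 0,"z": -0.01,"wx": 0,"wy": 0,"wz": 0,"hand": 0.1}
    - {"x": -0.05,"y": 0,"z": -0.05,"wx": 0,"wy": 0,"wz": 0,"hand": 0.1}
    - {"x": -0.06,"y": 0,"z": -0.1,"wx": 0,"wy": 0,"wz": 0,"hand": 0.1}
    - {"x": -0.06,"y": 0,"z": -0.14,"wx": 0,"wy": 0,"wz": 0,"hand": 0.1}
    - {"x": -0.06,"y": 0,"z": -0.14,"wx": 0,"wy": 0,"wz": 0,"hand": 0.1}
    - {"x": -0.06,"y": 0,"z": -0.14,"wx": 0,"wy": 0,"wz": 0,"hand": 0.1}

```text
time: 13.8
tool_pos: [0.6338, -0.0285, 0.1645]
tool_rot: [-3.141, -0.0, 1.521]
contact_force: [-0.6, -0.0, -1.1]
opening: 0.0091
```

```bash
python3 now.py g wrist
```

```text
13.85 tcp fix [ 24.5 -45.1] z 0.1637 f [-0.6  0.6 -0.4]
wrist rect [25.9 59.1] [47.9 70.9] 0.03 blue [25.8 59.2] 16.7
```

View pics/wrist_g.png

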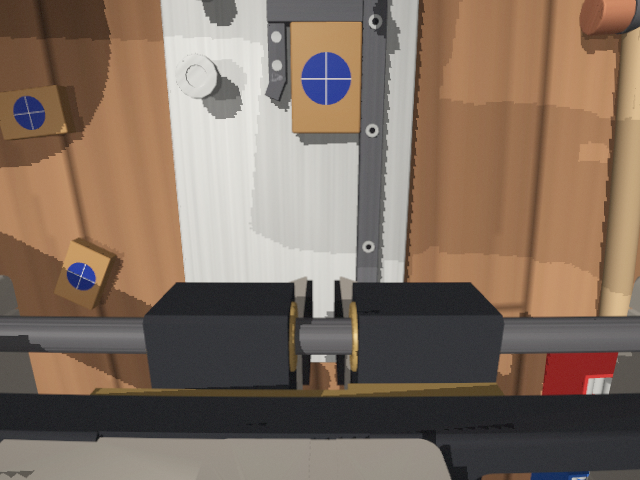

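The spacer (box (291..361, 22..133)) sits in the pocket, flush with the rail on the right and the stop at row 22. The gap to the guide is about 4 mm, the large bush at (197,76) still stands, and the hand is clear.

```bash
python3 -c "
from cell import robot; print(robot.hand_in())"
```

```text
the job is handed in; nothing more can be done
None
```

The blue-marked spacer is seated in the corner pocket and the job is handed in; no verdict was reported. I pushed it flat against the rail with the fingertips while it was still 100 mm short of home. I then slid it along the rail from behind until it stopped at the end stop, and took the hand away.

| Check after the hand withdrew (13.9 s of 54 s) | Measured | Wanted |
|---|---|---|
| Spacer centre, fixture x, y | 25.9, 59.1 mm | 26, 59 mm |
| Angle to the rail | 0.03° | below 3° |
| Wrist force | about 1 N (nothing touched) | nothing touched |

- **Forces:** The highest force in the readings was about 11 N, when the spacer met the stop.
- **Loose things:** In the last picture the large bush was standing in place. I did not re-measure the small bush, bell, jar, pliers or file, but the hand never worked near them.
- **Failed checks:** One early move was refused for missing keys, which cost a picture. One top-camera check failed because the arm hid the spacer. No measurements disagreed.

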